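Unlatch the finds transport case

TASK

Open the latch of the grey transport case: press the release button on its lid gently so that the T-handle pops up, then turn the handle counter-clockwise (seen from above) just until the latch lets go and the lid springs ajar, without forcing the handle hard against its end stop. Then let go of the handle and leave everything else on the table and on the lid where it is.

Things in the scene. Friction and masses are not known exactly. Their poses are not given: they have to be found in the camera images.
- tub: lower half of the grey transport case, fixed, 300 mm (its x) by 360 mm (its y), 110 mm high; 142 mm with the lid. Origin: centre of its underside, on the table. x points from the front (robot side, where the handle is) to the hinge side, y left. The latch keeper and the handle's end stop are hidden in it; more than 40 N there (about 1 N m on the handle) damages the latch
- button: release button: upright round dark steel cap, 26 mm across, 14 mm proud of the lid, 85 mm to the left (case's +y) of the T-handle's axis. Origin: centre of its top face. Travel 7 mm down: 2 N to start, about 5 N at the bottom, trips at 5 mm, springs back. More than 25 N harms it. The flat 34 mm disc, 4 mm high, on the handle's other side is only a breather valve
- tee_bar (a point): centre of the T-handle's steel cross-bar, on its vertical turning axis, 75 mm in front of the case's centre. Bar 92 mm long (along this point's y), 18 wide (x), 14 high (z), on a 14 mm round stem. At the start it lies caught in a dish 34 by 112 mm, its top 2 mm below the lid's top face (142 mm above the table), and cannot turn. Its axes turn with the handle
- tee (a joint): how far the T-handle has popped up, m: 0 down in its dish, 0.036 fully out (then 20 mm of free height between bar and lid). Tripping the button frees it and it springs up by itself. A spring holds it out with about 3 N; it can be pushed down
- spindle (a joint): turn of the T-handle, rad: 0 latched (bar along the case's y), growing counter-clockwise seen from above. It stays where it is left and takes about 0.1 to 0.2 N m to turn. The latch lets go somewhere between 0.5 and 1.3 rad, different each time and not to be seen; a hard end stop follows about 0.2 rad after that point
- lid (a joint): opening of the lid about the hinge on its far edge, rad: 0 to 0.005 shut, 0.08 ajar against its stay. When the latch lets go the lid springs up by itself, lifting handle and button about 18 mm (with about 5 N at the handle). A hand still holding the handle or over the lid can keep it as low as 0.012; it rises fully when let go
- frame_small: bystander: black framed box of finds, 75 by 95 mm, 16 mm high, lying on the far half of the lid; origin under its centre
- stone_flat: bystander: flat grey stone, 68 mm across, 22 mm high, on the far half of the lid; origin under its centre
- handstone: bystander: tan round stone, 96 mm across, 50 mm high, left on the table; origin under its centre
- frame_big: bystander: pale wood framed box of finds, 150 by 200 mm, 22 mm high, right on the table; origin under its centre
- sherd_tray: bystander: cardboard tray 100 by 140 mm, 35 mm high, left on the table; origin under its centre
- dust_brush: bystander: flat brush with a wooden handle lying right of the case on the table

How it is judged:
By the outcome, as a careful person would: the job done as asked, in the order asked, and still so for the second after the job is handed in, with the robot touching nothing.
It also fails if it takes over 67 s, if anything falls off the work surface, if the arm or the gripper's body presses on something with over 40 N, if the wrist force passes 120 N, or if a joint passes its speed limit or range.

ROBOT

A 6-joint arm with a two-finger parallel gripper is mounted at the origin on the work surface. World frame = base frame: x ahead of the robot, y to its left, z up, the work surface at z = 0. Lengths are in m, angles in rad, forces in N, time in s.
With the tool pointing down it reaches from about 0.4 to 0.825 m from the base axis. Payload 7 kg.
Tool frame: the origin (TCP) lies midway between the tips of the shut fingers; the grasp point (between the pads) lies 19 mm behind it; z points along the fingers, y is the line along which they close (so a half turn about z gives the same grasp; the last joint's range is limited). The gripper opens to 88 mm and grips with 3 to 60 N. Pads are 19 mm wide; open, the fingers measure 130 mm over their backs; the gripper's body (78 mm by 193 mm) begins 47 mm behind the grasp point.
Start: joints at [-1.024, 0.359, 0.012, 0, -1.224, -0.288], TCP at [0.173, -0.653, 0.227] pointing down, gripper open.
Joint ranges: [-3.07, 3.07], [-1.43, 2.12], [-1.02, 1.25], [-3.03, 1.67], [-3.05, -0], [-3.03, 3.03]. Speed limits (rad/s): [2.39, 2.39, 3.01, 3.14, 3.14, 3.14].

INTERFACE

Orientations are given as [roll, pitch, yaw] about the fixed x, y, z axes, in that order (R = Rz(yaw) Ry(pitch) Rx(roll)).
In Python, from station import telemetry, eyes, ticket, recognise, trace gives the robot as it stands. The module is installed in compiled form; this text tells all that it offers.
- The arm moves only by the tool servo_tool, never from a script. Its argument "series" is a list that holds one entry, the list of rows, each a list of 4 numbers: the shift along the tool's x, y, z in mm, then the turn about the tool's z in rad. In form: [[[x, y, z, roll], ...]]. A call has exactly 10 rows; each row shifts and turns the commanded pose from where the row before left it, along the tool's axes as they then stand; what a row does not reach is not made up. A row lasts 1/12 s, in which the tool goes at most 41.7 mm and 7.16 degrees, less where a joint would pass 70% of its speed; a pose out of reach is approached as far as the arm can. A call is refused whole if a number of a shift passes 41.7 or a number of a turn 0.125, either way. A call with a gripper value outside its range is refused whole. "claw" is the gripper's target within -1 to 1 (shut at 1, half-way at 0, fully open at -1), set as the call begins (left out, the last holds). The fingers move at their own pace and stop on an object; "grip_force" is the grip in N (left out, the last holds). Time passes only in rows, so rows that do not move let the fingers close, or fill a call up. It gives the time, the measured TCP pose, the force, the opening and the grip force at its end, in the units of the state.
- telemetry.get_state(): the state, without advancing time (a new reading comes with each control period).
- eyes.grab_frame(name): name is "scene" or "side" or "wrist"; returns the picture (384x512x3 uint8, red, green, blue); there is no depth.
- eyes.calibration(name): a dict with "mtx" (3x3 intrinsics, pixels), "rvec" (rotation vector, rad) and "tvec" (3), from world to camera coordinates, as OpenCV has them. Camera axes: x right, y down, z forward; pixel columns grow to the right and rows downward; lengths in m; the calibration is good to about 2 mm. A picture is of the moment at which its call begins: read the wrist's pose just before it. calibration takes no time and is no camera call; for the wrist camera it gives the pose at the moment of the call.
- ticket.job_done(): hands the job in; it is judged then, once.
Trained networks look in the newest picture that a camera, given by its name, has taken for a name from the list of things; names that differ only in an ending like _2 or _b are one class to them, and where a whole thing is asked for, a point or a joint stands for the part that bears it (a point fixed in the world has none). Each returns a list of dicts, best first, with "conf" (0 to 1); they miss things now and then, are a little off and sometimes report something else, mostly with a low value. They report only what shows in the picture. A call takes as long as a camera call.
- recognise(camera, name): "position" ([x, y, z] in m, in world coordinates, good to about 4 mm: the middle of the surface that is visible of it).
- trace(camera, name): "mask" (384x512 bool, what is visible of it).
The state is a dict: "t": time; "q": joint angles; "qd": joint speeds; "joint_efforts": joint torques, N m; "eef_pos": TCP position; "ee_rot": TCP orientation; "force": force on the tool from outside, world axes, zero at the start; "moment": the same for the moment, N m; "width": finger opening in m; "gripper_force": force on a finger pad.
Only numpy, scipy, OpenCV 4.12 (cv2) and the standard library are available. Lean on these libraries where they do the work, as an engineer would, in place of code of your own. Each camera call takes 0.05 s, during which the arm holds its last target. There are 200 camera calls.

## Working session

There is one attempt and no reset: what is moved stays moved. The work goes in short steps, Python scripts to look and compute and a tool call to move; the robot and the scene stay as the last step left them, time stands still between calls to the robot, and variables do not carry over. Pictures are saved under pics/ and viewed, at most 10 in all, crops included, and the job is handed in when it is done.

Besides the shell and the picture viewer there is one more tool, called after "Emit:" in YAML: its name, and indented under it one key for each argument. servo_tool: Moves the arm, as the interface text tells. Its arguments: {"type":"object","properties":{"series":{"type":"array"},"claw":{"type":"number"},"grip_force":{"type":"number"}},"required":["series"]}

```bash
mkdir -p pics
python3 - <<'E'
from station import telemetry, eyes, recognise
import cv2,numpy as np
s=telemetry.get_state(); print(s['t'],s['eef_pos'],s['ee_rot'],s['force'],s['width'])
ims=[]
for c in ['scene','side']:
    im=eyes.grab_frame(c); ims.append(im)
    for n in ['button','tee_bar','tub','lid','frame_small','stone_flat']:
        print(c,n,[(np.round(d['position'],4).tolist(),round(d['conf'],2)) for d in recognise(c,n)[:2]])
cv2.imwrite('pics/a.png',cv2.resize(np.vstack(ims),None,fx=.78,fy=.78)[:,:,::-1])
E
```

```text
0.0 [ 0.17258876 -0.65206707  0.22562358] [ 3.13993604e+00 -1.48583176e-04 -2.88290532e+00] [0.47039996 0.2216344  0.44076879] 0.0875970975609541
scene button []
scene tee_bar [([0.5133, -0.0454, 0.1365], 0.47)]
scene tub [([0.7186, 0.1019, 0.0496], 0.66), ([0.5172, -0.0447, 0.1373], 0.3)]
scene lid [([0.5858, -0.0451, 0.1393], 0.82)]
scene frame_small [([0.682, 0.0266, 0.1619], 0.75)]
scene stone_flat [([0.6723, -0.1283, 0.1568], 0.54)]
side button [([0.5183, 0.0482, 0.1565], 0.56), ([0.6609, -0.1209, 0.1617], 0.27)]
side tee_bar [([0.5049, -0.0467, 0.1454], 0.55), ([0.5112, -0.0412, 0.1408], 0.44)]
side tub [([0.4629, 0.1046, 0.0555], 0.88)]
side lid [([0.5432, -0.0133, 0.1387], 0.8), ([0.5832, -0.507, 0.0234], 0.35)]
side frame_small [([0.6634, 0.0295, 0.1588], 0.97)]
side stone_flat [([0.662, -0.1209, 0.1608], 0.46)]
```

View pics/a.png

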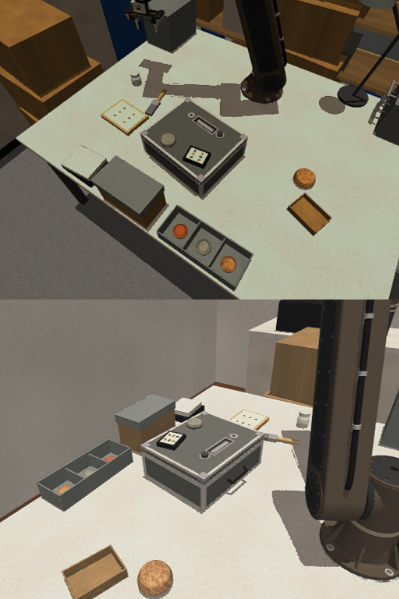

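Emit:
servo_tool:
  series:
    - [[-24, 27, -4, 0], [-24, 27, -4, 0], [-24, 27, -4, 0], [-24, 27, -4, 0], [-24, 27, -4, 0], [-24, 27, -4, 0], [-24, 27, -4, 0], [-24, 27, -4, 0], [-24, 27, -4, 0], [-24, 27, -4, 0]]
  claw: 1

```text
t: 1.53
eef_pos: [0.336, -0.3285, 0.2671]
ee_rot: [-3.141, 0.001, -2.883]
force: [1.5, -0.1, 0.2]
width: 0.0269
gripper_force: 0.0
```

Emit:
servo_tool:
  series:
    - [[-24, 27, -4, 0], [-24, 27, -4, 0], [-24, 27, -4, 0], [-24, 27, -4, 0], [-24, 27, -4, 0], [-24, 27, -4, 0], [-24, 27, -4, 0], [-24, 27, -4, 0], [-24, 27, -4, 0], [-24, 27, -4, 0]]

```text
t: 2.37
eef_pos: [0.499, -0.0058, 0.3072]
ee_rot: [3.141, 0.001, -2.882]
force: [0.2, -1.3, 0.2]
width: 0.0001
gripper_force: 0.0
```

Emit:
servo_tool:
  series:
    - [[0, 0, 0, -0.122], [0, 0, 0, -0.122], [0, 0, 0, -0.122], [0, 0, 0, -0.122], [0, 0, 0, -0.122], [0, 0, 0, -0.122], [0, 0, 0, -0.122], [0, 0, 0, -0.122], [0, 0, 0, -0.122], [0, 0, 0, -0.122]]

```text
t: 3.2
eef_pos: [0.4985, -0.0077, 0.3068]
ee_rot: [-3.141, 0.0, -1.657]
force: [0.3, -0.5, 0.8]
width: 0.0005
gripper_force: 0.0
```

Run:
```python
from station import telemetry, eyes, recognise
import cv2,numpy as np
s=telemetry.get_state(); print(s['t'],s['eef_pos'],s['ee_rot'],s['force'],s['moment'],s['width'],s['q'])
k=eyes.calibration('wrist');R=cv2.Rodrigues(k['rvec'])[0];print(-R.T@k['tvec'].ravel(),R[2])
im=eyes.grab_frame('wrist')
for n in ['button','tee_bar','frame_small','stone_flat']:
    print(n,[(np.round(d['position'],4).tolist(),round(d['conf'],2)) for d in recognise('wrist',n)[:2]])
cv2.imwrite('pics/b.png',im[:,:,::-1])
```

```text
3.2 [ 0.49849371 -0.00766606  0.30676424] [-3.14119132e+00  2.38546364e-04 -1.65681006e+00] [ 0.32053248 -0.54750824  0.76782764] [ 0.0280898   0.13871398 -0.01211694] 0.000547973443665217 [ 3.79493205e-01  1.83316570e-02 -2.33429505e-01 -3.40925165e-05
 -1.31856946e+00 -4.65498483e-01]
[ 0.49132764 -0.0906128   0.46465668] [ 0.02627564  0.30654943 -0.95149201]
button [([0.5195, 0.0308, 0.1521], 0.57)]
tee_bar [([0.5059, -0.0538, 0.1379], 0.78), ([0.6672, 0.0139, 0.1594], 0.75)]
frame_small [([0.667, 0.0189, 0.1609], 0.71)]
stone_flat [([0.6687, -0.1286, 0.1626], 0.73)]
```

View pics/b.png

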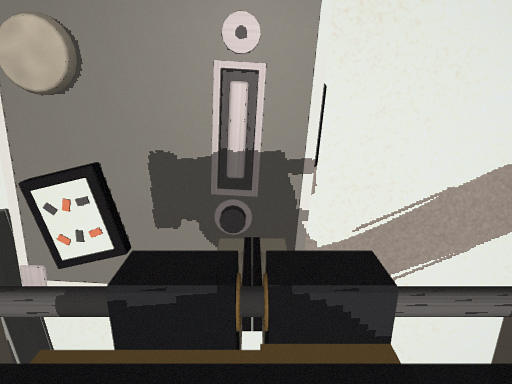

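The wrist view shows the button cap at (233,219), the bar from (240,81) to (235,178), and the breather at (241,32). I'll project these to world coordinates.

```bash
cat > h.py <<'E'
from station import telemetry, eyes, recognise
import cv2,numpy as np
def back(c,uv,z):
    k=eyes.calibration(c);R=cv2.Rodrigues(k['rvec'])[0];o=-R.T@k['tvec'].ravel()
    d=R.T@np.linalg.inv(k['mtx'])@[*uv,1]; return (o+d*(z-o[2])/d[2]).round(4)
E
python3 - <<'E'
from h import *
for uv,z in [((233,219),.156),((240,81),.140),((235,178),.140),((237.7,130),.140),((241,32),.146)]: print(uv,back('wrist',uv,z))
s=telemetry.get_state();y=s['ee_rot'][2]
d=back('wrist',(233,219),.156)-s['eef_pos'];print(d, 'tool mm',1000*(d[0]*np.cos(y)+d[1]*np.sin(y)),1000*(d[0]*np.sin(y)-d[1]*np.cos(y)))
E
```

```text
(233, 219) [0.5206 0.0329 0.156 ]
(240, 81) [ 0.5008 -0.0936  0.14  ]
(235, 178) [ 0.5153 -0.0037  0.14  ]
(237.7, 130) [ 0.5076 -0.0501  0.14  ]
(241, 32) [ 0.4955 -0.1329  0.146 ]
[ 0.02211493  0.04053725 -0.15063433] tool mm -42.47140203790388 -18.125075537449714
```

Emit:
servo_tool:
  series:
    - [[-10, -4.5, 13, 0], [-10, -4.5, 15, 0], [-10, -4.5, 15, 0], [-12, -4.5, 15, 0], [0, 0, 15, 0.036], [0, 0, 15, 0.036], [0, 0, 15, 0], [0, 0, 15, 0], [0, 0, 15, 0], [0, 0, 8, 0]]

```text
t: 4.28
eef_pos: [0.5195, 0.0323, 0.1639]
ee_rot: [3.14, -0.001, -1.738]
force: [0.0, 0.4, -0.1]
width: 0.0004
gripper_force: 0.0
```

Emit:
servo_tool:
  series:
    - [[0, 0, 1, 0], [0, 0, 1, 0], [0, 0, 1, 0], [0, 0, 1, 0], [0, 0, 1, 0], [0, 0, 1, 0], [0, 0, 1, 0], [0, 0, 0, 0], [0, 0, 0, 0], [0, 0, 0, 0]]

```text
t: 5.12
eef_pos: [0.5204, 0.0325, 0.1586]
ee_rot: [-3.141, 0.0, -1.735]
force: [0.2, -0.3, 0.1]
width: 0.0006
gripper_force: 0.0
```

Run:
```python
from h import *
im=eyes.grab_frame('wrist')
s=telemetry.get_state(); print(s['t'],s['eef_pos'],s['ee_rot'],s['force'],s['moment'])
im2=eyes.grab_frame('side')
cv2.imwrite('pics/c.png',np.hstack([im[:,80:380],im2[100:300,160:360].repeat(2,0)[:384].repeat(2,1)])[:,:,::-1])
```

```text
5.1667 [0.52032181 0.03251358 0.15858644] [ 3.14158021e+00 -1.38460765e-05 -1.73488762e+00] [0.0231332  0.37097448 0.17428483] [0.04379102 0.04727606 0.03987184]
```

View pics/c.png

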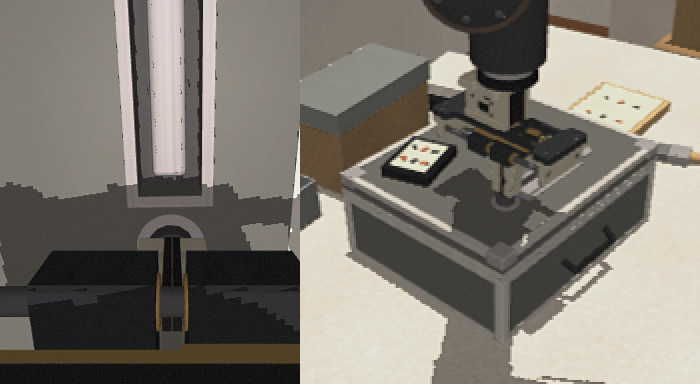

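The closed fingertips are centred on the cap, at about (172,240) in the crop, and the bar is still down. I'll press slowly.

Emit:
servo_tool:
  series:
    - [[0, 0, 1, 0], [0, 0, 1, 0], [0, 0, 1, 0], [0, 0, 1, 0], [0, 0, 1, 0], [0, 0, 1, 0], [0, 0, 0.5, 0], [0, 0, 0.5, 0], [0, 0, 0, 0], [0, 0, 0, 0]]

```text
t: 6.05
eef_pos: [0.5203, 0.0326, 0.1522]
ee_rot: [-3.141, 0.0, -1.735]
force: [-1.7, 0.5, 7.0]
width: 0.0002
gripper_force: 3.4
```

Run:
```python
from h import *
im=eyes.grab_frame('wrist'); print([(d['position'],d['conf']) for d in recognise('wrist','tee_bar')])
s=telemetry.get_state(); print(s['t'],s['eef_pos'],s['force'])
im2=eyes.grab_frame('side')
cv2.imwrite('pics/d.png',np.hstack([im[:,80:380],im2[100:300,160:360].repeat(2,0)[:384].repeat(2,1)])[:,:,::-1])
```

```text
[([0.5066, -0.0475, 0.1404], 0.71)]
6.15 [0.5203276  0.03254271 0.15218148] [-2.88312842  1.25015538  7.06515063]
```

View pics/d.png

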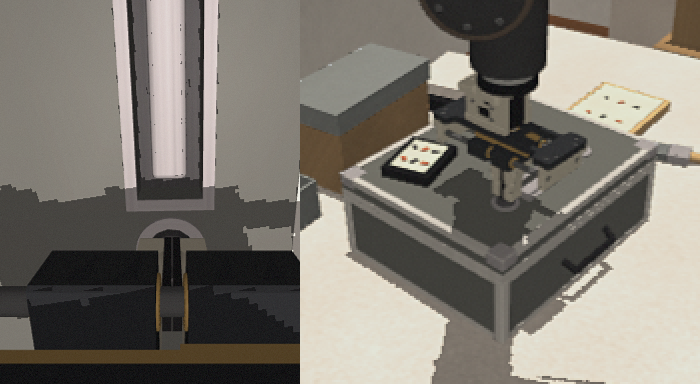

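The handle hasn't popped yet, so I'll press in small steps.

Emit:
servo_tool:
  series:
    - [[0, 0, 0.5, 0], [0, 0, 0.5, 0], [0, 0, 0, 0], [0, 0, 0, 0], [0, 0, 0, 0], [0, 0, 0, 0], [0, 0, 0, 0], [0, 0, 0, 0], [0, 0, 0, 0], [0, 0, 0, 0]]

```text
t: 7.03
eef_pos: [0.5204, 0.0326, 0.1506]
ee_rot: [-3.142, 0.0, -1.735]
force: [-0.9, -0.1, 4.3]
width: 0.0008
gripper_force: 2.1
```

Emit:
servo_tool:
  series:
    - [[0, 0, 0.5, 0], [0, 0, 0.5, 0], [0, 0, 0, 0], [0, 0, 0, 0], [0, 0, 0, 0], [0, 0, 0, 0], [0, 0, 0, 0], [0, 0, 0, 0], [0, 0, 0, 0], [0, 0, 0, 0]]

```text
t: 7.87
eef_pos: [0.5204, 0.0326, 0.1496]
ee_rot: [-3.141, 0.0, -1.735]
force: [-1.7, 0.7, 4.9]
width: 0.0003
gripper_force: 2.5
```

Run:
```python
from h import *
im=eyes.grab_frame('wrist'); print([(d['position'],d['conf']) for d in recognise('wrist','tee_bar')])
s=telemetry.get_state(); print(s['t'],s['eef_pos'],s['force'])
im2=eyes.grab_frame('side')
cv2.imwrite('pics/e.png',np.hstack([im[:,80:380],im2[100:300,160:360].repeat(2,0)[:384].repeat(2,1)])[:,:,::-1])
```

```text
[([0.5097, -0.046, 0.1791], 0.91)]
7.9667 [0.52037732 0.03256766 0.14963432] [-0.9790941   0.45776783  4.6022569 ]
```

View pics/e.png

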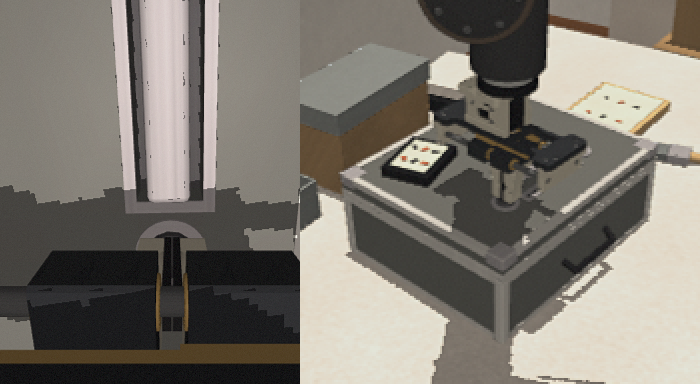

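Button tripped: the bar has popped up (its end is at about (170,200) in the crop, network z 0.179). I'll lift, move over the handle and open.

Emit:
servo_tool:
  series:
    - [[0, 0, -5, 0], [0, 0, -20, 0], [0, 0, -30, 0], [0, 0, -30, 0], [14, 0, -5, 0], [14, 0, 0, 0], [14, 0, 0, 0], [14, 0, 0, 0], [14, 0, 0, 0], [13, -1, 0, 0]]

```text
t: 8.85
eef_pos: [0.5064, -0.051, 0.238]
ee_rot: [3.139, -0.0, -1.736]
force: [-0.1, 0.5, 0.4]
width: 0.0003
gripper_force: 0.0
```

Emit:
servo_tool:
  series:
    - [[0, 0, 0, 0], [0, 0, 0, 0], [0, 0, 0, 0], [0, 0, 0, 0], [0, 0, 0, 0], [0, 0, 0, 0], [0, 0, 0, 0], [0, 0, 0, 0], [0, 0, 0, 0], [0, 0, 0, 0]]
  claw: -0.3
  grip_force: 10

```text
t: 9.68
eef_pos: [0.5078, -0.0494, 0.2396]
ee_rot: [-3.142, 0.0, -1.735]
force: [0.6, -0.1, 0.8]
width: 0.0557
gripper_force: 0.0
```

Run:
```python
from h import *
for c in ['wrist','side','scene']:
    im=eyes.grab_frame(c); print(c,[(d['position'],d['conf']) for d in recognise(c,'tee_bar')])
    if c=='wrist': cv2.imwrite('pics/f.png',im[:,:,::-1])
s=telemetry.get_state(); print(s['t'],s['eef_pos'],s['ee_rot'],s['force'],s['moment'],s['width'])
```

```text
wrist [([0.5092, -0.0544, 0.1757], 0.82), ([0.6447, -0.0303, 0.1491], 0.17)]
side [([0.5069, -0.0436, 0.1759], 0.47)]
scene []
9.9833 [ 0.5077544  -0.04954824  0.23958338] [-3.14155918e+00  3.58505794e-05 -1.73487513e+00] [ 0.01432791  0.23263208 -0.64056734] [ 0.00878598  0.09052154 -0.04629645] 0.05695519669473295
```

View pics/f.png

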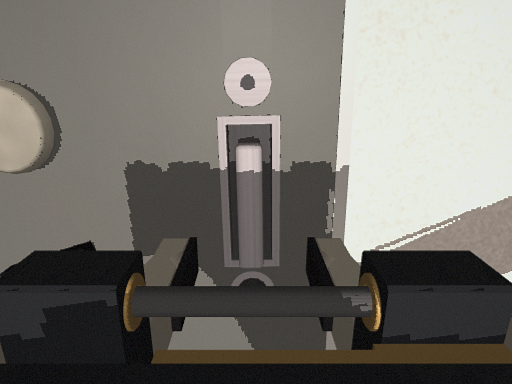

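The bar (columns 236–263) sits between the fingers and is aligned with them. I'll descend and close lightly.

Emit:
servo_tool:
  series:
    - [[0, 0, 12, 0], [0, 0, 12, 0], [0, 0, 12, 0], [0, 0, 12, 0], [0, 0, 12, 0], [0, 0, 10, 0], [0, 0, 8, 0], [0, 0, 5, 0], [0, 0, 3, 0], [0, 0, 0, 0]]

```text
t: 10.82
eef_pos: [0.5076, -0.0496, 0.1531]
ee_rot: [3.141, -0.0, -1.735]
force: [0.1, -1.0, -0.7]
width: 0.0567
gripper_force: 0.0
```

Emit:
servo_tool:
  series:
    - [[0, 0, 0, 0], [0, 0, 0, 0], [0, 0, 0, 0], [0, 0, 0, 0], [0, 0, 0, 0], [0, 0, 0, 0], [0, 0, 0, 0], [0, 0, 0, 0], [0, 0, 0, 0], [0, 0, 0, 0]]
  claw: 1
  grip_force: 15

```text
t: 11.65
eef_pos: [0.5086, -0.0495, 0.1539]
ee_rot: [-3.14, 0.0, -1.734]
force: [5.2, -1.1, -0.7]
width: 0.0181
gripper_force: 15.0
```

```bash
python3 -c "
from h import *
s=telemetry.get_state(); print(s['t'],s['eef_pos'],s['ee_rot'],s['force'],s['moment'],s['width'])"
```

```text
11.65 [ 0.50863263 -0.04950919  0.15391689] [-3.14003697e+00  1.89154359e-04 -1.73444683e+00] [ 5.20287119 -1.07701622 -0.68516985] [-0.59700399 -1.56674047  0.10268745] 0.018121976350988684
```

Emit:
servo_tool:
  series:
    - [[0, -1.5, 0, 0], [0, 0, 0, 0], [0, 0, 0, -0.05], [0, 0, 0, -0.05], [0, 0, 0, -0.05], [0, 0, 0, -0.05], [0, 0, 0, -0.05], [0, 0, 0, -0.05], [0, 0, 0, -0.05], [0, 0, 0, -0.05]]

```text
t: 12.48
eef_pos: [0.5091, -0.0498, 0.1537]
ee_rot: [3.141, 0.0, -1.333]
force: [1.2, -0.7, 2.4]
width: 0.0183
gripper_force: 15.0
```

```bash
cat > s.py <<'E'
from h import *
s=telemetry.get_state(); print(s['t'],s['eef_pos'].round(4),s['ee_rot'].round(3),s['force'].round(1),s['moment'].round(2),s['width'])
E
python3 s.py
```

```text
12.4833 [ 0.5091 -0.0498  0.1537] [ 3.141  0.    -1.333] [ 1.2 -0.7  2.4] [-0.15 -0.36 -0.18] 0.01831932479829573
```

Emit:
servo_tool:
  series:
    - [[0, 0, 0, -0.02], [0, 0, 0, -0.02], [0, 0, 0, -0.02], [0, 0, 0, -0.02], [0, 0, 0, -0.02], [0, 0, 0, -0.02], [0, 0, 0, 0], [0, 0, 0, 0], [0, 0, 0, 0], [0, 0, 0, 0]]

```text
t: 13.32
eef_pos: [0.5092, -0.0498, 0.1536]
ee_rot: [3.141, -0.0, -1.215]
force: [0.7, -0.1, 2.3]
width: 0.0178
gripper_force: 15.0
```

```bash
python3 s.py
```

```text
13.3167 [ 0.5092 -0.0498  0.1536] [ 3.141 -0.    -1.215] [ 0.7 -0.1  2.3] [-0.29 -0.05 -0.02] 0.01775250685531171
```

Emit:
servo_tool:
  series:
    - [[0, 0, 0, -0.02], [0, 0, 0, -0.02], [0, 0, 0, -0.02], [0, 0, 0, -0.02], [0, 0, 0, -0.02], [0, 0, 0, 0], [0, 0, 0, 0], [0, 0, 0, 0], [0, 0, 0, 0], [0, 0, 0, 0]]

```text
t: 14.15
eef_pos: [0.5093, -0.0498, 0.1536]
ee_rot: [3.142, -0.0, -1.115]
force: [0.4, -1.2, 2.5]
width: 0.0179
gripper_force: 15.0
```

```bash
python3 s.py
```

```text
14.15 [ 0.5093 -0.0498  0.1536] [ 3.142 -0.    -1.115] [ 0.4 -1.2  2.5] [-0.33 -0.1   0.  ] 0.017884598771681137
```

Emit:
servo_tool:
  series:
    - [[0, 0, 0, -0.02], [0, 0, 0, -0.02], [0, 0, 0, -0.02], [0, 0, 0, -0.02], [0, 0, 0, -0.02], [0, 0, 0, 0], [0, 0, 0, 0], [0, 0, 0, 0], [0, 0, 0, 0], [0, 0, 0, 0]]

```text
t: 14.98
eef_pos: [0.5093, -0.0498, 0.1536]
ee_rot: [-3.141, -0.0, -1.015]
force: [1.0, -1.9, 3.6]
width: 0.0179
gripper_force: 15.0
```

```bash
python3 s.py
```

```text
14.9833 [ 0.5093 -0.0498  0.1536] [-3.141 -0.    -1.015] [ 1.  -1.9  3.6] [-0.39 -0.33 -0.04] 0.017929425536369017
```

```bash
cat > l.py <<'E'
from h import *
exec(open('s.py').read())
b=cv2.imread('pics/e.png')[::2,300::2][:,:200]
n=eyes.grab_frame('side')[100:292,160:360,::-1]
n=np.ascontiguousarray(n)
# patches: front-left lid corner, right front lid corner, tub base corner
for nm,(u,v) in dict(lidcorner=(100,126),rightfront=(160,90),leftcorner=(26,88),base=(100,162),frame=(59,80)).items():
    t=b[v-9:v+9,u-9:u+9]; w=n[v-21:v+21,u-13:u+13]
    r=cv2.matchTemplate(w,t,cv2.TM_CCOEFF_NORMED); _,m,_,p=cv2.minMaxLoc(r); print(nm,p[0]-4,p[1]-12,round(m,2))
E
python3 l.py
```

```text
14.9833 [ 0.5093 -0.0498  0.1536] [-3.141 -0.    -1.015] [ 1.  -1.9  3.6] [-0.39 -0.33 -0.04] 0.017929425536369017
lidcorner 0 0 0.97
rightfront 4 -3 0.96
leftcorner 0 0 1.0
base 0 0 0.88
frame 0 0 0.99
```

Emit:
servo_tool:
  series:
    - [[0, 0, 0, -0.02], [0, 0, 0, -0.02], [0, 0, 0, -0.02], [0, 0, 0, -0.02], [0, 0, 0, -0.02], [0, 0, 0, 0], [0, 0, 0, 0], [0, 0, 0, 0], [0, 0, 0, 0], [0, 0, 0, 0]]

```text
t: 15.87
eef_pos: [0.5098, -0.0497, 0.1538]
ee_rot: [-3.141, -0.001, -0.915]
force: [4.1, -1.7, 3.2]
width: 0.0174
gripper_force: 15.0
```

```bash
python3 l.py
```

```text
15.8667 [ 0.5098 -0.0497  0.1538] [-3.141e+00 -1.000e-03 -9.150e-01] [ 4.1 -1.7  3.2] [-0.84 -1.46  0.01] 0.01744084759310403
lidcorner 0 -2 0.96
rightfront 3 -4 0.92
leftcorner 0 0 0.98
base 0 0 0.88
frame 0 -1 0.92
```

The side view shows the lid corner about 2 px higher, so the latch seems to have let go. I'll ease up a little while gripping to confirm.

Emit:
servo_tool:
  series:
    - [[0, 0, -1, 0], [0, 0, -1, 0], [0, 0, -1, 0], [0, 0, -1, 0], [0, 0, -1, 0], [0, 0, 0, 0], [0, 0, 0, 0], [0, 0, 0, 0], [0, 0, 0, 0], [0, 0, 0, 0]]

```text
t: 16.75
eef_pos: [0.5102, -0.0498, 0.1589]
ee_rot: [-3.14, -0.001, -0.915]
force: [7.0, -2.7, 1.9]
width: 0.0179
gripper_force: 15.0
```

```bash
python3 l.py
```

```text
16.75 [ 0.5102 -0.0498  0.1589] [-3.14e+00 -1.00e-03 -9.15e-01] [ 7.  -2.7  1.9] [-0.96 -1.83  0.02] 0.01793789755809873
lidcorner 0 -2 0.96
rightfront 4 -5 0.92
leftcorner 0 0 0.97
base 0 0 0.88
frame 0 -1 0.96
```

Emit:
servo_tool:
  series:
    - [[1.2, -1.6, -1, 0], [0, 0, -1, 0], [0, 0, -1, 0], [0, 0, -1, 0], [0, 0, -1, 0], [0, 0, -1, 0], [0, 0, -1, 0], [0, 0, -1, 0], [0, 0, 0, 0], [0, 0, 0, 0]]

```text
t: 17.63
eef_pos: [0.5124, -0.0499, 0.1669]
ee_rot: [-3.14, -0.002, -0.915]
force: [7.4, -5.2, 0.0]
width: 0.018
gripper_force: 15.0
```

```bash
python3 l.py
```

```text
17.6333 [ 0.5124 -0.0499  0.1669] [-3.14e+00 -2.00e-03 -9.15e-01] [ 7.4 -5.2  0. ] [-1.66 -2.29  0.05] 0.017987677343029466
lidcorner -1 -6 0.96
rightfront 4 -9 0.89
leftcorner 0 0 0.91
base 0 0 0.88
frame -1 -2 0.9
```

The lid has clearly risen (corner up 6 px). I'll let go and then withdraw.

Emit:
servo_tool:
  series:
    - [[0, 0, 0, 0], [0, 0, 0, 0], [0, 0, 0, 0], [0, 0, 0, 0], [0, 0, 0, 0], [0, 0, 0, 0], [0, 0, 0, 0], [0, 0, 0, 0], [0, 0, 0, 0], [0, 0, 0, 0]]
  claw: -0.3

```text
t: 18.52
eef_pos: [0.5112, -0.0498, 0.1665]
ee_rot: [3.141, 0.0, -0.915]
force: [-0.5, 0.3, -0.6]
width: 0.0572
gripper_force: 0.0
```

Emit:
servo_tool:
  series:
    - [[0, 0, -5, 0], [0, 0, -10, 0], [0, 0, -15, 0], [0, 0, -15, 0], [0, 0, -15, 0], [0, 0, -15, 0], [0, 0, -20, 0], [0, 0, -20, 0], [0, 0, -20, 0], [0, 0, 0, 0]]

```text
t: 19.35
eef_pos: [0.5131, -0.0499, 0.307]
ee_rot: [-3.136, -0.004, -0.914]
force: [0.4, 0.4, 1.3]
width: 0.0569
gripper_force: 0.0
```

```bash
python3 l.py
python3 - <<'E'
from h import *
im=eyes.grab_frame('wrist'); im2=eyes.grab_frame('side')
print([(d['position'],d['conf']) for d in recognise('side','button')[:1]])
cv2.imwrite('pics/g.png',np.hstack([im[:,80:480],im2[100:300,160:360].repeat(2,0)[:384].repeat(2,1)])[:,:,::-1])
E
```

```text
19.35 [ 0.5131 -0.0499  0.307 ] [-3.136 -0.004 -0.914] [0.4 0.4 1.3] [ 0.04 -0.08  0.06] 0.05687862477808217
lidcorner -1 -8 0.92
rightfront 2 -9 0.88
leftcorner 0 -1 0.93
base 0 0 0.88
frame -1 -2 0.88
[([0.5232, 0.0462, 0.1761], 0.51)]
```

View pics/g.png

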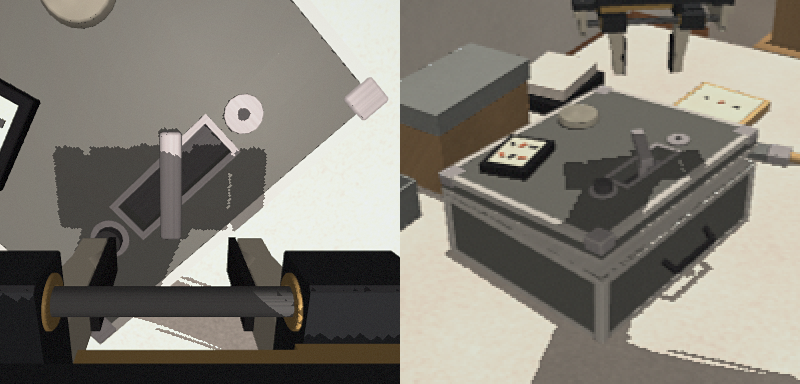

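The lid is ajar, with its front corner raised at about (600,240). The handle is turned and clear of the fingers, and the frame and stone are still in place on the lid. I'll hand it in.

```bash
python3 -c "
from station import ticket
print(ticket.job_done())"
```

```text
the job is handed in; nothing more can be done
None
```

The latch is open: I pressed the button gently (about 7 N at most in the readings), turned the handle about 0.8 rad counter-clockwise until the lid sprang ajar, then let go and drew the arm clear. The frame and stone stayed on the lid, and the job was handed in at about 19.5 s; no verdict came back.

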